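# Fit the carrying bar through both ears of a wooden pail and lift the pail by it

### The job

Take the dark carrying bar from its notched rest and thread it, from either side, through the brass bush of one ear of the standing pail and on through the bush of the other ear, so that it sticks out beyond both. Then take the bar midway between the ears, lift the pail by it about 5 cm off the bench and finish while still holding it there, hanging upright and at rest from the bar alone. Do not drop the bar on the bench, do not knock the pail over, and leave the flask, the mallet and the hoop driver where they are.

Things in the scene. Friction and masses are not known exactly. Their poses are not given: they have to be found in the camera images.
- pail: Pale wooden stave pail, loose, upright on the bench, 0.5 to 0.9 kg, slid or tipped by a push of a few N. Origin: centre of its underside, z up. Wall 190 mm across, 12 mm thick, 150 mm high, open on top, two dark hoops. Two flat ears, 62 mm wide, 14 mm thick, stand on the wall at its own +y and -y, up to 212 mm above the bench, each with a brass bush; between them it is open. Both sides are alike
- bush_left (a point): Centre of the bore of the brass bush in the pail's own +y ear, 88 mm from the pail's axis, 188 mm above its underside; axes as the pail's. A plain tube along the pail's y: bore 25 mm, outside 33 mm, 20 mm long, so it reaches from 78 to 98 mm from the pail's axis (196 mm over the outer faces of both bushes)
- bush_right (a point): Centre of the bore of the like bush in the pail's own -y ear, 88 mm from the pail's axis, 188 mm above its underside; axes as the pail's, y along the bore
- bar_center (a point): Middle of the loose straight round dark wooden carrying bar: 18 mm thick, 280 mm long, 55 g; its y axis runs along it. Both ends alike, tapering to 9 mm over the last 10 mm. At the start it lies level in the notches of the rest, axis 55 mm above the bench. In a bush it has 3.5 mm of play all round: left in both it lies 3.5 mm below the bore centres, and rises 7 mm before it carries the pail
- bar_end_a (a point): Tip of the bar at its own +y end, on its axis, 140 mm from the middle
- bar_end_b (a point): Tip of the bar at its own -y end, on its axis, 140 mm from the middle
- rest: Pale plywood rest fixed to the bench. Origin: centre of its underside; the bar lies along its y, middle within 10 mm of the rest's. Base 70 x 130 mm, 12 mm thick. Two uprights, 70 mm wide (x), 14 mm thick, 58 mm high, 52 mm to either side of its middle; each has an open-topped notch 22 mm wide, 12 mm deep, for the bar; over 70 mm of bar stands free beyond each upright
- flask_center (a point): Middle of a bystander: steel vacuum flask with black cap, standing, 68 mm across, 170 mm high; leave it alone
- mallet_center (a point): Middle of the head of a bystander: wooden mallet lying flat, dark head 110 x 62 x 62 mm (its x the long side), light handle 200 mm long to its -y; leave it alone
- driver_center (a point): Middle of a bystander: hoop driver, wooden handle bar 170 x 30 x 24 mm along its x with a dark steel block 30 mm long on top, 44 mm high; leave it alone
Mind the look-alikes: they are no part of the job. Of the things like the rest, leave any that is pink; of the rest the smaller one is meant.

How it is judged (in metres and radians):
On the way, in this order (a step that is already met when the one before it is completed fails the run):
1. the held bar has gone through the bush of one ear: its leading end is between the ears, in line with the bores, the pail still standing (((x of bar_end_a in the frame of pail between -0.012 and 0.012 m and z of bar_end_a in the frame of pail between 0.176 and 0.2 m and y of bar_end_a in the frame of pail between -0.07 and 0.07 m) or (x of bar_end_b in the frame of pail between -0.012 and 0.012 m and z of bar_end_b in the frame of pail between 0.176 and 0.2 m and y of bar_end_b in the frame of pail between -0.07 and 0.07 m)) and contact force between the fingers and bar above 2 N and angle between pail's own z axis and vertical below 0.12 rad and height (world z) of pail below 0.01 m), for 0.1 s.
2. the bar has gone on through the other bush and sticks out beyond both, the pail still standing on the bench (((y of bar_end_a in the frame of pail above 0.106 m and y of bar_end_b in the frame of pail below -0.106 m) or (y of bar_end_b in the frame of pail above 0.106 m and y of bar_end_a in the frame of pail below -0.106 m)) and x of bar_center in the frame of pail between -0.012 and 0.012 m and z of bar_center in the frame of pail between 0.176 and 0.2 m and angle between the y axis of bar_center and the y axis of pail, either way round below 0.1 rad and angle between pail's own z axis and vertical below 0.12 rad and height (world z) of pail below 0.01 m), for 0.2 s.
At the end, for the whole second after the job is handed in: The bar sticks out at least 8 mm beyond both bushes; the fingers hold it within 50 mm of midway between the ears and do not touch the pail; the pail hangs from it, underside 30 to 150 mm above the bench, within 0.2 rad of upright, at rest (under 0.05 m/s, 0.4 rad/s), clear of the rest (((y of bar_end_a in the frame of pail above 0.106 m and y of bar_end_b in the frame of pail below -0.106 m) or (y of bar_end_b in the frame of pail above 0.106 m and y of bar_end_a in the frame of pail below -0.106 m)) and x of bar_center in the frame of pail between -0.012 and 0.012 m and z of bar_center in the frame of pail between 0.176 and 0.2 m and angle between the y axis of bar_center and the y axis of pail, either way round below 0.1 rad and contact force between the fingers and bar above 2 N and y of the grasp point in the frame of pail between -0.05 and 0.05 m and height (world z) of pail between 0.03 and 0.15 m and angle between pail's own z axis and vertical below 0.2 rad and contact force between each of the arm, the fingers and pail below 0.5 N and contact force between pail and rest below 0.1 N and linear speed of pail below 0.05 m/s and angular speed of pail below 0.4 rad/s); the arm keeps its last pose, push and grip.
It fails at once if the pail is tipped over (angle between pail's own z axis and vertical above 0.45 rad).
It fails at once if the bar is dropped on the bench (height (world z) of bar_center below 0.03 m).
It fails at once if the flask is disturbed (distance of flask_center from where it was at the start of the episode above 0.03 m).
It fails at once if the mallet is disturbed (distance of mallet_center from where it was at the start of the episode above 0.03 m).
It fails at once if the hoop driver is disturbed (distance of driver_center from where it was at the start of the episode above 0.03 m).
It also fails if it takes over 67 s, if anything falls off the work surface, if the arm or the gripper's body presses on something with over 40 N, if the wrist force passes 120 N, or if a joint passes its speed limit or range.

### The arm

A 6-joint arm with a two-finger parallel gripper is mounted at the origin on the work surface. World frame = base frame: x ahead of the robot, y to its left, z up, the work surface at z = 0. Lengths are in m, angles in degrees, forces in N, time in s.
With the tool pointing down it reaches from about 0.35 to 0.875 m from the base axis. Payload 4.2 kg.
Tool frame: the origin (TCP) lies midway between the tips of the shut fingers; the grasp point (between the pads) lies 19 mm behind it; z points along the fingers, y is the line along which they close (so a half turn about z gives the same grasp; the last joint's range is limited). The gripper opens to 87 mm and grips with 3 to 60 N. Pads are 19 mm wide; open, the fingers measure 117 mm over their backs; the gripper's body (75 mm by 190 mm) begins 51 mm behind the grasp point.
Start: joints at [-54.511, 22.042, 0.453, 0, -68.411, -14.817], TCP at [0.221, -0.585, 0.223] pointing down, gripper open.
Joint ranges: [-179.83, 179.83], [-69.29, 118.12], [-61.27, 80.66], [-181.25, 117.63], [-171.15, -9.14], [-177.46, 177.46]. Speed limits (degrees/s): [159.86, 159.86, 180, 180, 180, 180].

### API

Orientations are given as a 3x3 rotation matrix whose columns are the frame's x, y, z axes.
In Python, from station import sense, capture, finish_job, silhouettes, landmark_of gives the robot as it stands.
- The arm moves only by the tool step_arm, never from a script. Its arguments are lists of equal length, an entry for each row: "linear": the shift along the tool's x, y, z in mm, a list of three; "delta_rot": the turn, a rotation vector about the tool's x, y, z in rad, a list of three; "grip": the finger opening in mm, from 0 to 87. A call has 1 to 10 rows; each row shifts and turns the commanded pose from where the row before left it, along the tool's axes as they then stand; what a row does not reach is not made up. A row lasts 1/8 s, in which the tool goes at most 62.5 mm and 10.7 degrees, less where a joint would pass 70% of its speed; a pose out of reach is approached as far as the arm can. A call with a gripper value outside its range is refused whole. The fingers move at their own pace and stop on an object; the grip force is fixed at half the most. Time passes only in rows, so rows that do not move let the fingers close. It gives the time, the measured TCP pose, the force, the opening and the grip force at its end, in the units of the state.
- sense(): the state, without advancing time (a new reading comes with each control period).
- capture(name): name is "side" or "top"; returns a dict with "img" (420x560x3 uint8, red, green, blue), "fx", "fy", "cx", "cy" (pixels), "k1" (the pictures are not rectified: a ray, as slopes to the right and down, at radius r is drawn at 1 + k1 r^2 times it, then the intrinsics apply), "world_to_cam" (4x4, takes a point from world to camera coordinates). Camera axes: x right, y up, looking along -z (the intrinsics and any distortion apply to the point x, -y, -z); pixel columns grow to the right and rows downward; lengths in m; the calibration is good to about 2 mm. A picture is of the moment at which its call begins. There is no depth.
- finish_job(): hands the job in; it is judged then, once.
Trained networks look in the newest picture that a camera, given by its name, has taken for a name from the list of things; names that differ only in an ending like _2 or _b are one class to them, and where a whole thing is asked for, a point or a joint stands for the part that bears it (a point fixed in the world has none). Each returns a list of dicts, best first, with "score" (0 to 1); they miss things now and then, are a little off and sometimes report something else, mostly with a low value. They report only what shows in the picture. A call takes as long as a camera call. They do not tell look-alikes from the thing itself.
- silhouettes(camera, label): "mask" (420x560 bool, what is visible of it) and "point" ([column, row] in pixels, amid what is visible of it).
- landmark_of(camera, label): "point" ([column, row] in pixels: a listed point, or the origin of a listed thing).
The state is a dict: "time_s": time; "joints": joint angles; "joint_velocities": joint speeds; "effort": joint torques, N m; "tcp_pos": TCP position; "ee_rot": TCP orientation; "wrist_force": force on the tool from outside, world axes, zero at the start; "moment": the same for the moment, N m; "gripper_width": opening from 0.0 (shut) to 1.0 (fully open); "gripper_force": force on a finger pad.
Only numpy, scipy, OpenCV 4.12 (cv2) and the standard library are available. Lean on these libraries where they do the work, as an engineer would, in place of code of your own. Each camera call takes 0.05 s, during which the arm holds its last target. There are 200 camera calls.

## Working session

There is one attempt and no reset: what is moved stays moved. The work goes in short steps, Python scripts to look and compute and a tool call to move; the robot and the scene stay as the last step left them, time stands still between calls to the robot, and variables do not carry over. Pictures are saved under pics/ and viewed, at most 10 in all, crops included, and the job is handed in when it is done.

Besides the shell and the picture viewer there is one more tool, called after "Emit:" as name(argument=value, ...), one argument or row to a line, values as JSON. step_arm: Moves the arm, as the interface text tells. Its arguments: {"type":"object","properties":{"linear":{"type":"array"},"delta_rot":{"type":"array"},"grip":{"type":"array"}},"required":["linear","delta_rot","grip"]}

```bash
mkdir -p pics; ls; cat > h.py <<'E'
import numpy as np, cv2
from station import sense, capture, finish_job, silhouettes, landmark_of
def save(n,im,s=1): cv2.imwrite(n,cv2.resize(im[:,:,::-1],None,fx=s,fy=s,interpolation=cv2.INTER_CUBIC))
def K(c): return np.array([[c['fx'],0,c['cx']],[0,c['fy'],c['cy']],[0,0,1.]])
def ray(c,p):
    d=(np.array([(p[0]-c['cx'])/c['fx'],(p[1]-c['cy'])/c['fy']])); u=d.copy()
    for _ in range(30): u=d/(1+c['k1']*(u@u))
    M=np.array(c['world_to_cam']); R=M[:3,:3]; o=-R.T@M[:3,3]
    v=R.T@np.array([u[0],-u[1],-1]); return o,v/np.linalg.norm(v)
def onz(c,p,z):
    o,v=ray(c,p); return o+v*(z-o[2])/v[2]
def proj(c,X):
    M=np.array(c['world_to_cam']); q=M[:3,:3]@np.array(X)+M[:3,3]
    u=np.array([q[0],-q[1]])/-q[2]; u=u*(1+c['k1']*(u@u))
    return np.array([c['fx']*u[0]+c['cx'],c['fy']*u[1]+c['cy']])
def tri(rs):
    A=np.zeros((3,3));b=np.zeros(3)
    for o,v in rs:
        P=np.eye(3)-np.outer(v,v);A+=P;b+=P@o
    X=np.linalg.solve(A,b); return X,[np.linalg.norm((np.eye(3)-np.outer(v,v))@(X-o)) for o,v in rs]
E
python3 - <<'E'
from h import *
np.set_printoptions(precision=4,suppress=True)
C={n:capture(n) for n in('side','top')}
cv2.imwrite('pics/both.png',cv2.resize(np.hstack([C['top']['img'],C['side']['img']])[:,:,::-1],(800,300))) 
save('pics/top.png',C['top']['img'],1.4);save('pics/side.png',C['side']['img'],1.4)
Z=dict(pail=0,bush_left=.188,bush_right=.188,bar_center=.055,bar_end_a=.055,bar_end_b=.055,rest=0,flask_center=.085,mallet_center=.031,driver_center=.015)
for n,c in C.items():
    o,_=ray(c,(280,210));print(n,'cam',o,c['fx'],c['k1'])
    for l,z in Z.items():
        for r in landmark_of(n,l): print(n,l,round(r['score'],2),np.round(r['point'],1),onz(c,r['point'],z))
s=sense();print(s['time_s'],s['tcp_pos'],np.array(s['ee_rot']))
E
```

```text
pics
side cam [0.4229 1.2778 0.8982] 544.4540164543315 -0.12867450486408527
side pail 0.57 [287.5 210.4] [ 0.5319 -0.1962  0.    ]
side bush_right 0.94 [288.8 141.8] [ 0.5336 -0.3066  0.188 ]
side bar_center 0.97 [287.3 272. ] [0.5053 0.1919 0.055 ]
side bar_end_a 0.74 [274.2 308.9] [0.5259 0.332  0.055 ]
side bar_end_a 0.62 [296.2 235.8] [0.4919 0.0279 0.055 ]
side bar_end_a 0.3 [192.2 313.9] [0.7121 0.3617 0.055 ]
side bar_end_b 0.74 [274.2 308.9] [0.5259 0.332  0.055 ]
side bar_end_b 0.62 [296.2 235.8] [0.4919 0.0279 0.055 ]
side bar_end_b 0.3 [192.2 313.9] [0.7121 0.3617 0.055 ]
side rest 0.96 [360.1 277.4] [0.3169 0.1338 0.    ]
side rest 0.63 [287.1 285.2] [0.5074 0.1768 0.    ]
side rest 0.57 [230.1 266.6] [ 0.668   0.1066 -0.    ]
side flask_center 0.56 [202.4 209.8] [ 0.7683 -0.0468  0.085 ]
side mallet_center 0.9 [192.9 314.9] [0.718  0.3389 0.031 ]
side mallet_center 0.2 [286.6 270.2] [0.51   0.1535 0.031 ]
side driver_center 0.59 [237.9 187.9] [ 0.7066 -0.308   0.015 ]
side driver_center 0.58 [295.4 239.5] [ 0.4964 -0.0123  0.015 ]
top cam [0.4282 0.0152 1.2085] 498.88411
[... 294 characters left out ...]
5259 0.3311 0.055 ]
top bar_end_a 0.72 [248.7 243.4] [0.4818 0.0562 0.055 ]
top bar_end_b 0.79 [129.5 221.8] [0.5259 0.3311 0.055 ]
top bar_end_b 0.72 [248.7 243.4] [0.4818 0.0562 0.055 ]
top rest 0.91 [211.4 311.2] [0.3218 0.1424 0.    ]
top rest 0.89 [198.7 233.1] [0.5068 0.1795 0.    ]
top rest 0.89 [232.1 172.8] [0.6565 0.1034 0.    ]
top flask_center 0.91 [292.7 124.7] [ 0.7564 -0.0392  0.085 ]
top mallet_center 0.64 [135.1 142.9] [0.7172 0.334  0.031 ]
top driver_center 0.92 [401.  150.9] [ 0.7177 -0.3087  0.015 ]
top driver_center 0.74 [409.7 213.2] [ 0.5649 -0.3289  0.015 ]
1.1 [ 0.2206 -0.5847  0.2225] [[-0.9356 -0.353  -0.    ]
 [-0.353   0.9356  0.    ]
 [ 0.      0.     -1.    ]]
```

View pics/top.png

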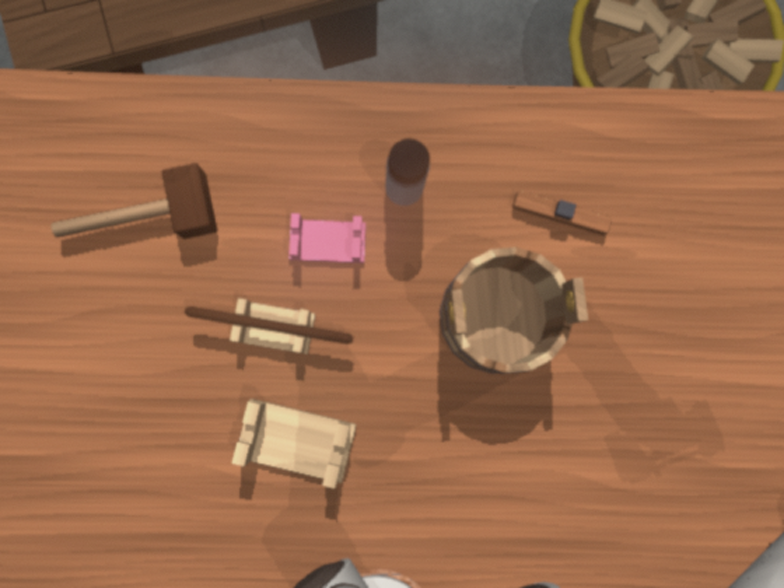

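View pics/side.png

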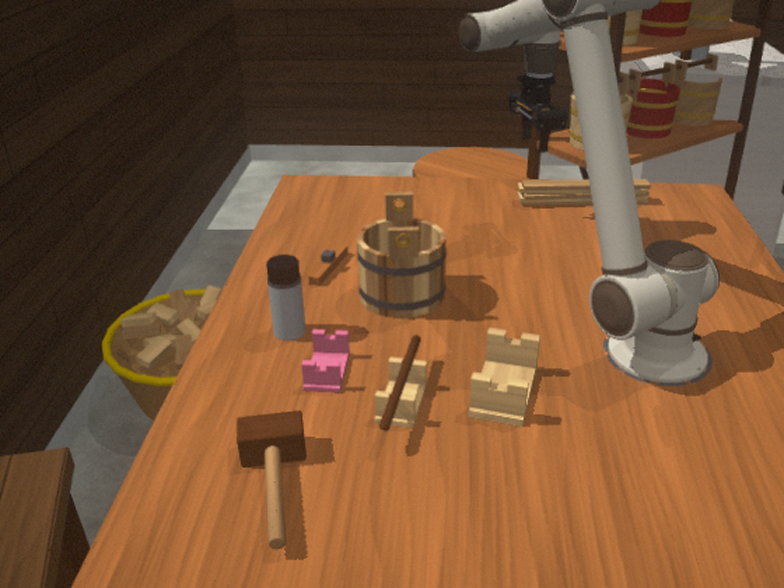

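Top picture (×1.4): there are three rest-like things. The pink one is at (328,240), a small pale one carrying the dark bar is at (272,327), and a larger pale empty one is at (295,440). The small pale one is meant, because it isn't pink, is smaller than the other pale one and holds the bar. The pail is at (510,310), with its ears at (457,312) and (577,300). Next I'll confirm with a crop and fit the pail and bar models to the silhouettes.

```bash
cat > fit.py <<'E'
from h import *
from scipy.optimize import minimize
a=np.linspace(0,2*np.pi,48,endpoint=False); ca,sa=np.cos(a),np.sin(a)
def cyl(r,z0,z1): return np.vstack([np.c_[r*ca,r*sa,0*a+z] for z in(z0,z1)])
def box(x,y,z): return np.array([[i,j,k] for i in x for j in y for k in z])
PAIL=[cyl(.095,0,.15)]+[box((-.031,.031),(s*.088-.007,s*.088+.007),(.14,.212)) for s in(1,-1)]
BAR=[np.vstack([np.c_[r*ca,0*a+y,r*sa] for y,r in((-.14,.0045),(-.13,.009),(.13,.009),(.14,.0045))])]
S=4
def render(c,parts,R,t):
    m=np.zeros((420*S//2,560*S//2),np.uint8)
    for P in parts:
        q=np.array([proj(c,X) for X in P@R.T+t])
        h=cv2.convexHull((((q+.5)*S/2-.5)*16).astype(np.int32)); cv2.fillConvexPoly(m,h,255,cv2.LINE_AA,4)
    return cv2.resize(m,(560,420),interpolation=cv2.INTER_AREA)/255.
def Rz(y): return np.array([[np.cos(y),-np.sin(y),0],[np.sin(y),np.cos(y),0],[0,0,1]])
def fit(C,M,parts,pose,p0,step):
    def cost(p):
        R,t=pose(p);return sum(np.abs(render(C[n],parts,R,t)-M[n]).sum()/M[n].sum() for n in M)
    sim=np.vstack([p0]+[np.array(p0)+np.eye(len(p0))[i]*step[i] for i in range(len(p0))])
    r=minimize(cost,p0,method='Nelder-Mead',options=dict(initial_simplex=sim,xatol=1e-4,fatol=1e-4,maxiter=200)); return r.x,r.fun
E
python3 - <<'E'
from fit import *
np.set_printoptions(precision=4,suppress=True)
C={n:capture(n) for n in('side','top')}
def masks(l,near):
    M={}
    for n in C:
        L=silhouettes(n,l); print(n,l,[(round(r['score'],2),np.round(r['point']),int(r['mask'].sum())) for r in L])
        L=[r for r in L if np.hypot(*(np.array(r['point'])-near[n]))<25]
        if L: M[n]=L[0]['mask'].astype(float)
    return M
pp=lambda p:(Rz(p[2]),np.array([p[0],p[1],0])); bp=lambda p:(Rz(p[2]),np.array([p[0],p[1],.055]))
MP=masks('pail',dict(side=(287,185),top=(362,221))); MB=masks('bar_center',dict(side=(287,272),top=(193,232)))
for M,parts,f,p0 in((MP,PAIL,pp,[.531,-.19,.12]),(MB,BAR,bp,[.506,.19,-.15])):
    for sub in [list(M)]+[[n] for n in M]:
        print(sub,*fit(C,{n:M[n] for n in sub},parts,f,p0,[.01,.01,.1]))
im=C['top']['img'][150:370,80:300]; save('pics/crop.png',im,2.6)
# overlay
E
```

```text
side pail [(0.56, array([289., 186.]), 4509), (0.47, array([236., 191.]), 344)]
top pail [(0.68, array([364., 224.]), 7196)]
side bar_center [(0.79, array([286., 272.]), 513)]
top bar_center [(0.56, array([195., 232.]), 897), (0.5, array([363., 222.]), 7166)]
['side', 'top'] [ 0.5312 -0.1933  0.1364] 0.05946256724629026
['side'] [ 0.5322 -0.1931  0.1322] 0.03526889575967889
['top'] [ 0.5307 -0.1933  0.1215] 0.02074845502403296
['side', 'top'] [ 0.5062  0.1877 -0.1575] 0.3682586797945527
['side'] [ 0.507   0.1865 -0.1562] 0.13000038221916446
['top'] [ 0.5049  0.1883 -0.1528] 0.16199095022624435
```

View pics/crop.png

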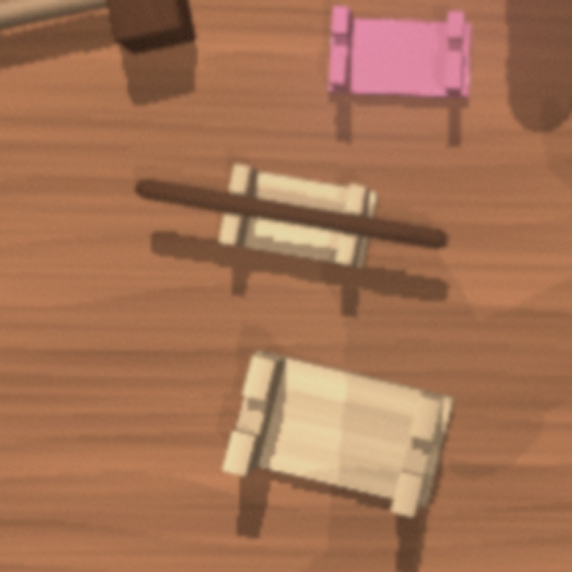

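The crop confirms it: the small pale rest at (297,215) carries the bar, the pink rest is at (400,55) and the larger empty one is at (340,430). The fits agree across both cameras: bar centre (0.506, 0.188) with yaw −0.155, pail (0.531, −0.193) with yaw 0.13. I'll start moving.

Emit:
step_arm(
  linear=[
    [0,0,-15],
    [0,0,-15],
    [0,0,-15],
    [0,0,-15],
    [0,0,-15],
    [0,0,-5],
    [-46,-8,0],
    [-46,-8,0],
    [-46,-8,0],
    [-46,-8,0],
  ],
  delta_rot=[
    [0,0,-0.1757],
    [0,0,-0.1757],
    [0,0,-0.1757],
    [0,0,-0.1757],
    [0,0,-0.1757],
    [0,0,-0.1757],
    [0,0,0],
    [0,0,0],
    [0,0,0],
    [0,0,0],
  ],
  grip=[87,87,87,87,87,87,87,87,87,87],
)

```text
time_s: 2.65
tcp_pos: [0.2811, -0.4066, 0.3027]
ee_rot: [[-0.155, -0.988, 0.0], [-0.988, 0.155, -0.0], [0.0, -0.0, -1.0]]
wrist_force: [1.0, 0.4, -1.0]
gripper_width: 1.0
gripper_force: 0.0
```

Emit:
step_arm(
  linear=[
    [-46,-8,0],
    [-46,-8,0],
    [-46,-8,0],
    [-46,-8,0],
    [-46,-8,0],
    [-46,-8,0],
    [-46,-8,0],
    [-46,-8,0],
    [-46,-8,0],
    [-46,-8,0],
  ],
  delta_rot=[
    [0,0,0],
    [0,0,0],
    [0,0,0],
    [0,0,0],
    [0,0,0],
    [0,0,0],
    [0,0,0],
    [0,0,0],
    [0,0,0],
    [0,0,0],
  ],
  grip=[60,60,60,60,60,60,60,60,60,60],
)

```text
time_s: 3.9
tcp_pos: [0.4314, 0.0357, 0.303]
ee_rot: [[-0.155, -0.988, 0.001], [-0.988, 0.155, 0.0], [-0.001, -0.001, -1.0]]
wrist_force: [0.1, 0.4, 0.1]
gripper_width: 0.692
gripper_force: 0.0
```

Emit:
step_arm(
  linear=[
    [-46,-8,0],
    [-46,-8,0],
    [-46,-8,0],
    [-46,-8,10],
    [-46,-8,20],
    [0,0,25],
    [0,0,25],
    [0,0,20],
    [0,0,0],
    [0,0,0],
  ],
  delta_rot=[
    [0,0,0],
    [0,0,0],
    [0,0,0],
    [0,0,0],
    [0,0,0],
    [0,0,0],
    [0,0,0],
    [0,0,0],
    [0,0,0],
    [0,0,0],
  ],
  grip=[60,60,60,60,60,60,60,60,60,60],
)

```text
time_s: 5.15
tcp_pos: [0.507, 0.2554, 0.2036]
ee_rot: [[-0.155, -0.988, 0.002], [-0.988, 0.155, 0.001], [-0.001, -0.001, -1.0]]
wrist_force: [-0.3, 0.6, 0.4]
gripper_width: 0.686
gripper_force: 0.0
```

Emit:
step_arm(
  linear=[
    [-22,-5,20],
    [-23,-4,25],
    [0,0,25],
    [0,0,25],
    [0,0,25],
    [0,0,20],
    [0,0,15],
    [0,0,8],
    [0,0,4.5],
    [0,0,0],
  ],
  delta_rot=[
    [0,0,0],
    [0,0,0],
    [0,0,0],
    [0,0,0],
    [0,0,0],
    [0,0,0],
    [0,0,0],
    [0,0,0],
    [0,0,0],
    [0,0,0],
  ],
  grip=[60,60,60,60,60,60,60,60,60,60],
)

```text
time_s: 6.4
tcp_pos: [0.5225, 0.2983, 0.0353]
ee_rot: [[-0.155, -0.988, 0.0], [-0.988, 0.155, 0.0], [-0.0, -0.0, -1.0]]
wrist_force: [0.7, -0.0, 0.6]
gripper_width: 0.688
gripper_force: 0.0
```

```bash
python3 - <<'E'
from h import *
C={n:capture(n) for n in('side','top')}
print(np.round(sense()['tcp_pos'],4))
a=C['top']['img'][170:290,80:240];b=C['side']['img'][210:330,210:370]
save('pics/pre.png',np.hstack([a,b]),2.5)
E
```

```text
[0.5226 0.2985 0.0356]
```

View pics/pre.png

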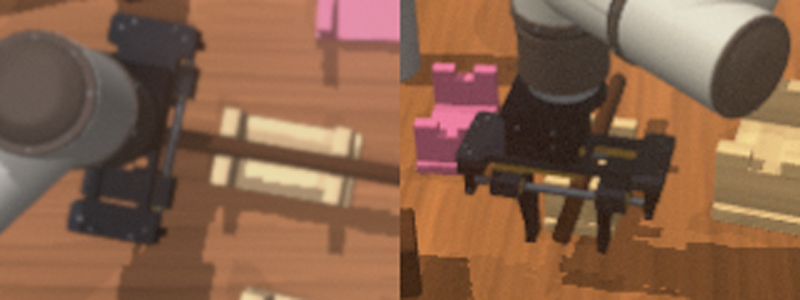

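The gripper straddles the bar end. In the side crop the fingers are at columns 530 and 605, with the bar at about 570 between them. Closing now.

Emit:
step_arm(
  linear=[
    [0,0,0],
    [0,0,0],
    [0,0,0],
    [0,0,0],
    [0,0,0],
    [0,0,0],
    [0,0,0],
    [0,0,0],
  ],
  delta_rot=[
    [0,0,0],
    [0,0,0],
    [0,0,0],
    [0,0,0],
    [0,0,0],
    [0,0,0],
    [0,0,0],
    [0,0,0],
  ],
  grip=[40,30,24,20,15,10,5,5],
)

```text
time_s: 7.5
tcp_pos: [0.5224, 0.2982, 0.0351]
ee_rot: [[-0.155, -0.988, 0.0], [-0.988, 0.155, 0.0], [-0.0, -0.0, -1.0]]
wrist_force: [0.1, -0.3, -0.1]
gripper_width: 0.192
gripper_force: 30.0
```

Emit:
step_arm(
  linear=[
    [0,0,-4],
    [0,0,-8],
    [0,0,-14],
    [0,0,-20],
    [0,0,-24],
    [0,0,-24],
    [0,0,-24],
    [0,0,-20],
    [0,0,-8],
    [0,0,-4],
  ],
  delta_rot=[
    [0,0,0],
    [0,0,0],
    [0,0,0],
    [0,0,0],
    [0,0,0],
    [0,0,0],
    [0,0,0],
    [0,0,0],
    [0,0,0],
    [0,0,0],
  ],
  grip=[5,5,5,5,5,5,5,5,5,5],
)

```text
time_s: 8.75
tcp_pos: [0.5221, 0.2981, 0.1855]
ee_rot: [[-0.155, -0.988, 0.0], [-0.988, 0.155, 0.0], [-0.0, -0.0, -1.0]]
wrist_force: [-0.3, -0.6, 0.0]
gripper_width: 0.195
gripper_force: 30.0
```

Emit:
step_arm(
  linear=[
    [0,0,0],
    [0,0,0],
    [0,0,0],
    [0,0,0],
    [0,0,0],
    [0,0,0],
  ],
  delta_rot=[
    [0,0,-0.04],
    [0,0,-0.065],
    [0,0,-0.075],
    [0,0,-0.065],
    [0,0,-0.04],
    [0,0,0],
  ],
  grip=[5,5,5,5,5,5],
)

```text
time_s: 9.5
tcp_pos: [0.5219, 0.2979, 0.1842]
ee_rot: [[0.128, -0.992, -0.002], [-0.992, -0.128, -0.001], [0.001, 0.002, -1.0]]
wrist_force: [-0.8, 0.3, -0.6]
gripper_width: 0.192
gripper_force: 30.0
```

Emit:
step_arm(
  linear=[
    [6,4,0],
    [14,8,0],
    [18,11,0],
    [20,12,0],
    [16,10,0],
    [10,6,0],
    [6,4,0],
    [0,0,0],
    [0,0,0],
  ],
  delta_rot=[
    [0,0,0],
    [0,0,0],
    [0,0,0],
    [0,0,0],
    [0,0,0],
    [0,0,0],
    [0,0,0],
    [0,0,0],
    [0,0,0],
  ],
  grip=[5,5,5,5,5,5,5,5,5],
)

```text
time_s: 10.62
tcp_pos: [0.4797, 0.2022, 0.185]
ee_rot: [[0.129, -0.992, 0.0], [-0.992, -0.129, 0.0], [-0.0, -0.0, -1.0]]
wrist_force: [0.2, -0.8, -0.3]
gripper_width: 0.192
gripper_force: 30.0
```

```bash
cat > look.py <<'E'
from fit import *
np.set_printoptions(precision=4,suppress=True)
C={n:capture(n) for n in('side','top')}
s=sense();t=np.array(s['tcp_pos']);R=np.array(s['ee_rot']);print(s['time_s'],t,np.array(s['wrist_force']))
g=t-.019*R[:,2]
P=.531,-.193,.13
u=np.array([-np.sin(P[2]),np.cos(P[2]),0])
for l in('bar_end_a','bush_left','bush_right','pail'):
    for n in C:
        z={'pail':0,'bar_end_a':g[2]}.get(l,.188)
        for r in landmark_of(n,l):
            X=onz(C[n],r['point'],z); print(l,n,round(r['score'],2),np.round(r['point'],1),X,'pailframe',Rz(P[2]).T@(X-[P[0],P[1],0]))
exp=g+.252*R[:,0]
print('expected tip',exp,{n:proj(C[n],exp).round(1) for n in C},'bushL',{n:proj(C[n],np.array([P[0],P[1],.188])+.088*u).round(1) for n in C})
E
python3 - <<'E'
from look import *
save('pics/p1.png',np.hstack([C['top']['img'][170:290,180:440],C['side']['img'][100:220,200:380]]),1.8)
E
```

```text
10.725 [0.4796 0.2023 0.1849] [-0.2643  0.5677  0.0854]
bar_end_a side 0.51 [300.5 233. ] [0.4705 0.2366 0.2039] pailframe [-0.0043  0.4338  0.2039]
bar_end_a top 0.83 [299.9 224.5] [ 0.5153 -0.0515  0.2039] pailframe [0.0027 0.1424 0.2039]
bush_left side 0.56 [286.3 167.6] [ 0.5288 -0.1249  0.188 ] pailframe [0.0066 0.0678 0.188 ]
bush_left top 0.94 [326.7 222.8] [ 0.5214 -0.1077  0.188 ] pailframe [0.0015 0.0859 0.188 ]
bush_right side 0.7 [287.  142.2] [ 0.5391 -0.3033  0.188 ] pailframe [-0.0063 -0.1104  0.188 ]
pail side 0.89 [286.1 206.2] [ 0.5382 -0.2219  0.    ] pailframe [ 0.0034 -0.0296  0.    ]
pail top 0.73 [353.7 226.2] [ 0.5317 -0.1962  0.    ] pailframe [ 0.0002 -0.0033  0.    ]
expected tip [ 0.5122 -0.0476  0.2039] {'side': array([290.3, 175.2]), 'top': array([298., 226.])} bushL {'side': array([289. , 170.7]), 'top': array([325.8, 223.6])}
```

View pics/p1.png

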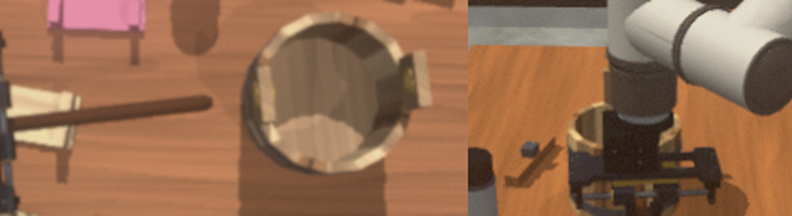

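The top crop shows the bar pointing at the left ear, with its tip at (210,102). The side view is blocked by the gripper. I'll refine the bar line and the pail pose in the top camera alone, so that any common bias cancels.

```bash
cat > rel.py <<'E'
from fit import *
np.set_printoptions(precision=4,suppress=True)
def rel(zb,N=2):
    out=[]
    for k in range(N):
        c=capture('top');s=sense();t=np.array(s['tcp_pos']);R=np.array(s['ee_rot'])
        L=[r for r in silhouettes('top','pail') if r['mask'].sum()>4000]
        if L:
            p,f=fit({'top':c},{'top':L[0]['mask'].astype(float)},PAIL,lambda p:(Rz(p[2]),np.array([p[0],p[1],0])),[.531,-.193,.13],[.006,.006,.06]);print('pail',p,f)
        for r in silhouettes('top','bar_center'):
            m=r['mask'];n=m.sum()
            if not 150<n<2500: continue
            v,u=np.nonzero(m); X=np.array([onz(c,q,zb)[:2] for q in np.c_[u,v]])
            d,_,x0,y0=None,None,*X.mean(0); w=np.linalg.svd(X-[x0,y0],full_matrices=False)[2][0]; w=w*np.sign(w@R[:2,0])
            a=(X-[x0,y0])@w; tip=np.array([x0,y0])+w*a.max()
            print('bar',n,'dir yaw',np.degrees(np.arctan2(w[1],w[0])),'tool',np.degrees(np.arctan2(R[1,0],R[0,0])),'tip',tip,'mid',x0,y0,
              'off at tcp (tool y)',(np.array([x0,y0])-t[:2])@R[:2,1])
    return
E
python3 - <<'E'
from rel import *
rel(.2045,3)
E
```

```text
pail [ 0.5312 -0.1932  0.1172] 0.023327078404177203
bar 1006 dir yaw -82.32254940825584 tool -82.59555254118406 tip [ 0.5107 -0.0461] mid 0.49525750302737975 0.0682286338895681 off at tcp (tool y) 0.0014474266764921237
pail [ 0.5312 -0.1931  0.1175] 0.02001784521737227
bar 1027 dir yaw -82.42053971965404 tool -82.60010682220747 tip [ 0.5105 -0.0461] mid 0.49523802141649187 0.06878757814882924 off at tcp (tool y) 0.001394838983435875
pail [ 0.5311 -0.1933  0.1198] 0.024551933332246124
bar 1043 dir yaw -82.47300262992123 tool -82.59872864516633 tip [ 0.5104 -0.0461] mid 0.49495811250588573 0.0705192117606453 off at tcp (tool y) 0.001450383887902202
```

Emit:
step_arm(
  linear=[
    [0,-1,2],
    [0,-1,4],
    [0,-1,4],
    [0,-1.3,4],
    [6,0,2.4],
    [10,0,0],
    [12,0,0],
    [8,0,0],
    [4,0,0],
    [0,0,0],
  ],
  delta_rot=[
    [0,0,0.003],
    [0,0,0.003],
    [0,0,0.003],
    [0,0,0],
    [0,0,0],
    [0,0,0],
    [0,0,0],
    [0,0,0],
    [0,0,0],
    [0,0,0],
  ],
  grip=[5,5,5,5,5,5,5,5,5,5],
)

```text
time_s: 12.82
tcp_pos: [0.4885, 0.1623, 0.1688]
ee_rot: [[0.119, -0.993, 0.0], [-0.993, -0.119, 0.0], [-0.0, -0.0, -1.0]]
wrist_force: [-0.2, 0.1, -0.1]
gripper_width: 0.195
gripper_force: 30.0
```

```bash
python3 - <<'E'
from rel import *
rel(.188,2)
c=capture('top'); save('pics/p2.png',c['img'][180:270,260:430],4.5)
s=sense();print(s['tcp_pos'],s['wrist_force'],s['moment'])
E
```

```text
pail [ 0.5312 -0.1933  0.1154] 0.027831362239097934
bar 961 dir yaw -82.8673867511501 tool -83.12491004139378 tip [ 0.5174 -0.086 ] mid 0.5034141395174658 0.02605170556554816 off at tcp (tool y) 0.0015768993641154829
pail [ 0.5314 -0.1927  0.1039] 0.023932941832617037
bar 992 dir yaw -82.86257448588034 tool -83.09523708712713 tip [ 0.5173 -0.0863] mid 0.5032466826575448 0.02589259187286156 off at tcp (tool y) 0.001763187787051125
[0.4884 0.1629 0.1686] [ 0.0878 -0.3768  0.2652] [ 0.048   0.1077 -0.0029]
```

View pics/p2.png

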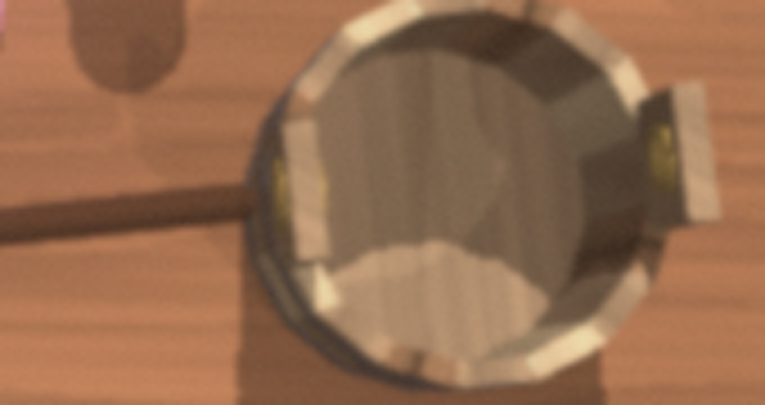

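The crop shows the bar tip at (248,201), just short of the left bush at (282,190). Allowing for the parallax of the ear top, the bar line meets the bore, and the fits give an offset of only 0.6 mm. I'll advance slowly and watch the force.

Emit:
step_arm(
  linear=[
    [4,0,0],
    [5,0,0],
    [5,0,0],
    [5,0,0],
    [4,0,0],
    [0,0,0],
  ],
  delta_rot=[
    [0,0,0],
    [0,0,0],
    [0,0,0],
    [0,0,0],
    [0,0,0],
    [0,0,0],
  ],
  grip=[5,5,5,5,5,5],
)

```text
time_s: 13.92
tcp_pos: [0.4912, 0.1395, 0.1687]
ee_rot: [[0.119, -0.993, -0.0], [-0.993, -0.119, -0.0], [0.0, 0.0, -1.0]]
wrist_force: [0.1, 0.6, -0.5]
gripper_width: 0.192
gripper_force: 30.0
```

```bash
cat > st.py <<'E'
from rel import *
import sys
rel(.188,1)
c=capture('top')
for l in ('bar_end_a',):
    for r in landmark_of('top',l): print(l,round(r['score'],2),onz(c,r['point'],.188))
s=sense();print(s['time_s'],np.array(s['tcp_pos']),np.array(s['wrist_force']),np.array(s['moment']))
E
python3 st.py
```

```text
pail [ 0.5306 -0.1934  0.1258] 0.028323054916901146
bar 890 dir yaw -82.91989996519696 tool -83.13189004218104 tip [ 0.5183 -0.0962] mid 0.5052178048413625 0.009489535156681331 off at tcp (tool y) 0.0016756016958888113
bar_end_a 0.59 [ 0.5258 -0.1132  0.188 ]
14.175 [0.4912 0.1399 0.1687] [ 0.8835 -0.0165 -0.0583] [0.0442 0.1311 0.0172]
```

Emit:
step_arm(
  linear=[
    [4,0,0],
    [6,0,0],
    [6,0,0],
    [6,0,0],
    [6,0,0],
    [5,0,0],
    [4,0,0],
    [0,0,0],
  ],
  delta_rot=[
    [0,0,0],
    [0,0,0],
    [0,0,0],
    [0,0,0],
    [0,0,0],
    [0,0,0],
    [0,0,0],
    [0,0,0],
  ],
  grip=[5,5,5,5,5,5,5,5],
)

```text
time_s: 15.18
tcp_pos: [0.4957, 0.1028, 0.1687]
ee_rot: [[0.119, -0.993, 0.0], [-0.993, -0.119, 0.0], [-0.0, -0.0, -1.0]]
wrist_force: [-0.0, 0.2, -0.5]
gripper_width: 0.196
gripper_force: 30.0
```

```bash
cat >> st.py <<'E'
d=capture('side')
for r in landmark_of('side','bar_end_a'): print('side end',round(r['score'],2),np.round(r['point'],1))
save(sys.argv[1],np.hstack([c['img'][180:270,260:430],d['img'][110:200,230:340]]),2.8)
E
python3 st.py pics/p3.png
```

```text
pail [ 0.5313 -0.1937  0.1209] 0.0458819011475558
bar 734 dir yaw -83.328063958976 tool -83.12421495616618 tip [ 0.5238 -0.1456] mid 0.5100233418993848 -0.02746114016633006 off at tcp (tool y) 0.0013538281629472248
bar_end_a 0.77 [ 0.5244 -0.1445  0.188 ]
15.425 [0.4956 0.1032 0.1686] [ 0.1228 -0.9282 -0.3569] [0.049  0.1044 0.0039]
side end 0.47 [292.7 214.9]
```

View pics/p3.png

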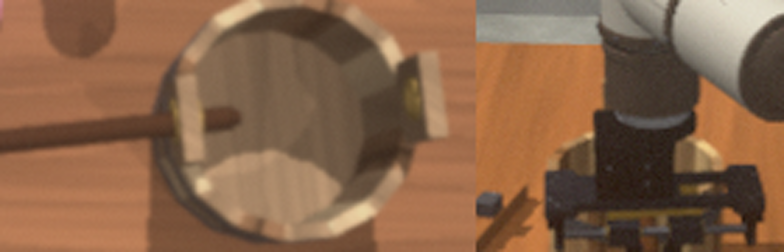

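The top crop shows the bar through the left ear with its tip at (235,117), inside the pail. There is no contact force and the pail hasn't moved. Continuing towards the second bush.

Emit:
step_arm(
  linear=[
    [6,0,0],
    [11,0,0],
    [14,0,0],
    [16,0,0],
    [16,0,0],
    [16,0,0],
    [14,0,0],
    [11,0,0],
    [6,0,0],
    [0,0,0],
  ],
  delta_rot=[
    [0,0,0],
    [0,0,0],
    [0,0,0],
    [0,0,0],
    [0,0,0],
    [0,0,0],
    [0,0,0],
    [0,0,0],
    [0,0,0],
    [0,0,0],
  ],
  grip=[5,5,5,5,5,5,5,5,5,5],
)

```text
time_s: 16.77
tcp_pos: [0.5089, -0.0064, 0.1686]
ee_rot: [[0.119, -0.993, -0.0], [-0.993, -0.119, 0.0], [-0.0, 0.0, -1.0]]
wrist_force: [0.2, -0.0, -0.1]
gripper_width: 0.194
gripper_force: 30.0
```

```bash
python3 st.py pics/p4.png
```

```text
pail [ 0.5311 -0.1931  0.1159] 0.11489038972873969
bar 751 dir yaw -82.78361542814915 tool -83.12099861269726 tip [ 0.5379 -0.257 ] mid 0.5266172948671761 -0.16752023449942727 off at tcp (tool y) 0.0016531716631071826
bar_end_a 0.55 [ 0.5375 -0.2546  0.188 ]
17.025 [ 0.5088 -0.0058  0.1687] [ 0.1224 -0.789  -0.5147] [ 0.0435  0.102  -0.027 ]
side end 0.56 [291.3 194.1]
```

View pics/p4.png

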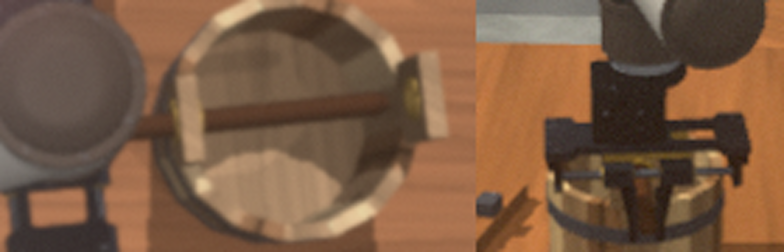

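The top crop shows the tip at (385,101), 1 mm off the bore line and just short of the right bush at (412,95). Advancing slowly.

Emit:
step_arm(
  linear=[
    [4,0,0],
    [5,0,0],
    [5,0,0],
    [5,0,0],
    [5,0,0],
    [4,0,0],
    [0,0,0],
  ],
  delta_rot=[
    [0,0,0],
    [0,0,0],
    [0,0,0],
    [0,0,0],
    [0,0,0],
    [0,0,0],
    [0,0,0],
  ],
  grip=[5,5,5,5,5,5,5],
)

```text
time_s: 18.0
tcp_pos: [0.5122, -0.0342, 0.1686]
ee_rot: [[0.119, -0.993, -0.0], [-0.993, -0.119, 0.0], [-0.0, 0.0, -1.0]]
wrist_force: [-0.4, 0.0, -0.0]
gripper_width: 0.198
gripper_force: 30.0
```

```bash
python3 st.py pics/p5.png
```

```text
pail [ 0.5309 -0.1939  0.1206] 0.22578416323036118
bar 670 dir yaw -82.80594107906384 tool -83.13126246805273 tip [ 0.5403 -0.2759] mid 0.5302088810369784 -0.19613201070111994 off at tcp (tool y) 0.001484453499280565
bar_end_a 0.64 [ 0.5383 -0.2829  0.188 ]
bar_end_a 0.23 [ 0.6763 -0.2641  0.188 ]
bar_end_a 0.21 [0.6795 0.2913 0.188 ]
18.25 [ 0.5121 -0.0338  0.1686] [-0.8467 -0.2742 -0.8193] [0.0879 0.0938 0.0181]
side end 0.62 [292.9 190.3]
```

Emit:
step_arm(
  linear=[
    [4,0,0],
    [6,0,0],
    [6,0,0],
    [6,0,0],
    [6,0,0],
    [4,0,0],
    [3,0,0],
    [0,0,0],
    [0,0,0],
  ],
  delta_rot=[
    [0,0,0],
    [0,0,0],
    [0,0,0],
    [0,0,0],
    [0,0,0],
    [0,0,0],
    [0,0,0],
    [0,0,0],
    [0,0,0],
  ],
  grip=[5,5,5,5,5,5,5,5,5],
)

```text
time_s: 19.48
tcp_pos: [0.5163, -0.0686, 0.1687]
ee_rot: [[0.12, -0.993, 0.0], [-0.993, -0.12, 0.0], [-0.0, -0.0, -1.0]]
wrist_force: [0.5, 0.2, -0.8]
gripper_width: 0.193
gripper_force: 30.0
```

```bash
python3 st.py pics/p6.png
```

```text
pail [ 0.5311 -0.1941  0.1209] 0.5625179602336766
bar 582 dir yaw -82.6743465214275 tool -83.10210202545423 tip [ 0.5451 -0.3173] mid 0.5341349529831252 -0.23210471958099085 off at tcp (tool y) 0.001982362207549377
bar_end_a 0.75 [ 0.5477 -0.3143  0.188 ]
19.725 [ 0.5164 -0.0685  0.1687] [ 0.7068 -0.9457 -0.5626] [0.0603 0.1458 0.0372]
side end 0.61 [289.6 186.7]
```

View pics/p6.png

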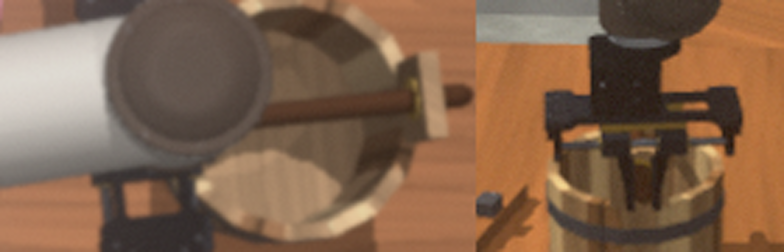

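The bar now sticks out beyond the right ear at (465,95), and there was no push on the pail. I'll lower it into the bushes, release, and go up over the ear to the middle.

Emit:
step_arm(
  linear=[
    [0,0,1],
    [0,0,1],
    [0,0,1],
    [0,0,0],
    [0,0,0],
    [0,0,0],
    [0,0,0],
    [0,0,0],
    [0,0,0],
    [0,0,0],
  ],
  delta_rot=[
    [0,0,0],
    [0,0,0],
    [0,0,0],
    [0,0,0],
    [0,0,0],
    [0,0,0],
    [0,0,0],
    [0,0,0],
    [0,0,0],
    [0,0,0],
  ],
  grip=[5,5,5,15,20,30,40,50,60,60],
)

```text
time_s: 21.08
tcp_pos: [0.5164, -0.0687, 0.1656]
ee_rot: [[0.12, -0.993, 0.0], [-0.993, -0.12, 0.0], [-0.0, -0.0, -1.0]]
wrist_force: [-0.8, 0.6, 0.1]
gripper_width: 0.658
gripper_force: 0.0
```

Emit:
step_arm(
  linear=[
    [0,0,-4],
    [0,0,-8],
    [0,0,-14],
    [0,0,-16],
    [0,0,-14],
    [0,0,-10],
    [0,0,-7],
    [0,0,0],
  ],
  delta_rot=[
    [0,0,0],
    [0,0,0],
    [0,0,0],
    [0,0,0],
    [0,0,0],
    [0,0,0],
    [0,0,0],
    [0,0,0],
  ],
  grip=[60,60,60,60,60,60,60,60],
)

```text
time_s: 22.08
tcp_pos: [0.5165, -0.0686, 0.2391]
ee_rot: [[0.12, -0.993, 0.001], [-0.993, -0.12, 0.0], [-0.0, -0.001, -1.0]]
wrist_force: [-0.7, 0.4, -0.1]
gripper_width: 0.686
gripper_force: 0.0
```

Emit:
step_arm(
  linear=[
    [10,0,0],
    [20,0,0],
    [25,0,0],
    [25,0,0],
    [25,0,0],
    [14,0,0],
    [6,0,0],
    [0,0,0],
  ],
  delta_rot=[
    [0,0,0],
    [0,0,0],
    [0,0,0],
    [0,0,0],
    [0,0,0],
    [0,0,0],
    [0,0,0],
    [0,0,0],
  ],
  grip=[60,60,60,60,60,60,60,60],
)

```text
time_s: 23.08
tcp_pos: [0.5312, -0.1928, 0.2384]
ee_rot: [[0.12, -0.993, -0.0], [-0.993, -0.12, 0.0], [-0.0, 0.0, -1.0]]
wrist_force: [-0.6, 0.2, -0.3]
gripper_width: 0.694
gripper_force: 0.0
```

```bash
python3 - <<'E'
from look import *
save('pics/p7.png',np.hstack([C['top']['img'][150:300,240:440],C['side']['img'][90:240,210:380]]),2.1)
E
```

```text
23.175 [ 0.5313 -0.1923  0.2387] [-0.7021  0.5757  0.0323]
bar_end_a side 0.79 [288.4 184.9] [0.5067 0.1062 0.2577] pailframe [0.0147 0.2999 0.2577]
bush_left side 0.59 [289.1 169.5] [ 0.5199 -0.1133  0.188 ] pailframe [-0.0007  0.0805  0.188 ]
bush_left top 0.7 [324.9 222.3] [ 0.5223 -0.1039  0.188 ] pailframe [0.0029 0.0894 0.188 ]
bush_right side 0.88 [285.5 142.1] [ 0.5439 -0.3038  0.188 ] pailframe [-0.0016 -0.1116  0.188 ]
bush_right side 0.75 [288.5 160.4] [ 0.5256 -0.1724  0.188 ] pailframe [-0.0027  0.0211  0.188 ]
pail side 0.91 [289.7 210.1] [ 0.525  -0.1984  0.    ] pailframe [-0.0066 -0.0045  0.    ]
pail side 0.71 [191.7 310.8] [0.7347 0.2909 0.    ] pailframe [0.2647 0.4534 0.    ]
pail top 0.94 [353.1 230.8] [ 0.5204 -0.1948  0.    ] pailframe [-0.0107 -0.0004  0.    ]
expected tip [ 0.5616 -0.4425  0.2576] {'side': array([282.9, 105.9]), 'top': array([505. , 202.6])} bushL {'side': array([289. , 170.7]), 'top': array([325.8, 223.6])}
```

View pics/p7.png

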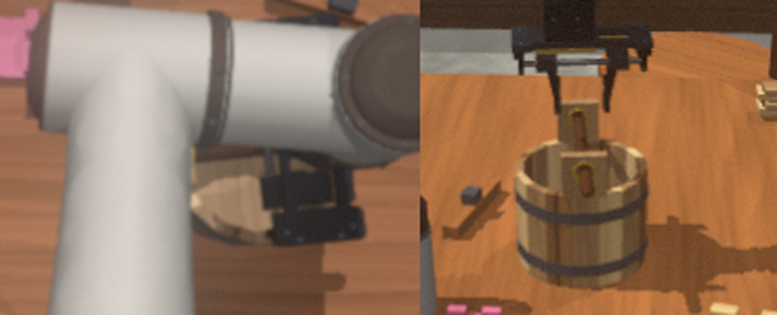

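The side crop shows the pail standing with the bar lying through both ears, its near end at (588,185) and the far part at (578,128). The gripper is above the middle. Descend and grip.

Emit:
step_arm(
  linear=[
    [0,0,6],
    [0,0,12],
    [0,0,15],
    [0,0,15],
    [0,0,12],
    [0,0,8],
    [0,0,4],
    [0,0,1.5],
    [0,0,0],
  ],
  delta_rot=[
    [0,0,0],
    [0,0,0],
    [0,0,0],
    [0,0,0],
    [0,0,0],
    [0,0,0],
    [0,0,0],
    [0,0,0],
    [0,0,0],
  ],
  grip=[60,60,60,60,60,60,60,60,60],
)

```text
time_s: 24.7
tcp_pos: [0.5316, -0.1928, 0.1655]
ee_rot: [[0.12, -0.993, 0.001], [-0.993, -0.12, -0.0], [0.0, -0.001, -1.0]]
wrist_force: [-0.4, -0.3, 1.4]
gripper_width: 0.687
gripper_force: 0.0
```

Emit:
step_arm(
  linear=[
    [0,0,0],
    [0,0,0],
    [0,0,0],
    [0,0,0],
    [0,0,0],
    [0,0,0],
    [0,0,0],
    [0,0,0],
    [0,0,0],
  ],
  delta_rot=[
    [0,0,0],
    [0,0,0],
    [0,0,0],
    [0,0,0],
    [0,0,0],
    [0,0,0],
    [0,0,0],
    [0,0,0],
    [0,0,0],
  ],
  grip=[50,40,30,24,20,15,10,5,5],
)

```text
time_s: 25.82
tcp_pos: [0.532, -0.1928, 0.1654]
ee_rot: [[0.12, -0.993, 0.001], [-0.993, -0.12, -0.0], [0.0, -0.001, -1.0]]
wrist_force: [2.9, 0.7, 0.1]
gripper_width: 0.195
gripper_force: 30.0
```

Emit:
step_arm(
  linear=[
    [0,0,-1.5],
    [0,0,-1.5],
    [0,0,-1.5],
    [0,0,-1.5],
    [0,0,-1.5],
    [0,0,-1.5],
    [0,0,-1.5],
    [0,0,-1.5],
    [0,0,-2],
    [0,0,-2],
  ],
  delta_rot=[
    [0,0,0],
    [0,0,0],
    [0,0,0],
    [0,0,0],
    [0,0,0],
    [0,0,0],
    [0,0,0],
    [0,0,0],
    [0,0,0],
    [0,0,0],
  ],
  grip=[5,5,5,5,5,5,5,5,5,5],
)

```text
time_s: 27.08
tcp_pos: [0.5312, -0.1927, 0.1811]
ee_rot: [[0.12, -0.993, -0.001], [-0.993, -0.12, 0.0], [-0.0, 0.0, -1.0]]
wrist_force: [-0.2, -0.3, -8.2]
gripper_width: 0.197
gripper_force: 29.9
```

Carrying about 8.2 N, so the pail is lifted. Raising slowly to about 5 cm.

Emit:
step_arm(
  linear=[
    [0,0,-2],
    [0,0,-3],
    [0,0,-4],
    [0,0,-5],
    [0,0,-6],
    [0,0,-6],
    [0,0,-6],
    [0,0,-5],
    [0,0,-4],
    [0,0,-2],
  ],
  delta_rot=[
    [0,0,0],
    [0,0,0],
    [0,0,0],
    [0,0,0],
    [0,0,0],
    [0,0,0],
    [0,0,0],
    [0,0,0],
    [0,0,0],
    [0,0,0],
  ],
  grip=[5,5,5,5,5,5,5,5,5,5],
)

```text
time_s: 28.32
tcp_pos: [0.5313, -0.1928, 0.2244]
ee_rot: [[0.12, -0.993, 0.0], [-0.993, -0.12, 0.0], [0.0, -0.0, -1.0]]
wrist_force: [-0.4, 0.1, -8.7]
gripper_width: 0.195
gripper_force: 29.9
```

Emit:
step_arm(
  linear=[
    [0,0,0],
    [0,0,0],
    [0,0,0],
    [0,0,0],
    [0,0,0],
    [0,0,0],
    [0,0,0],
    [0,0,0],
    [0,0,0],
    [0,0,0],
  ],
  delta_rot=[
    [0,0,0],
    [0,0,0],
    [0,0,0],
    [0,0,0],
    [0,0,0],
    [0,0,0],
    [0,0,0],
    [0,0,0],
    [0,0,0],
    [0,0,0],
  ],
  grip=[5,5,5,5,5,5,5,5,5,5],
)

```text
time_s: 29.58
tcp_pos: [0.5313, -0.1928, 0.2241]
ee_rot: [[0.12, -0.993, -0.0], [-0.993, -0.12, -0.0], [-0.0, 0.0, -1.0]]
wrist_force: [-0.6, 0.7, -8.3]
gripper_width: 0.197
gripper_force: 29.9
```

```bash
python3 - <<'E'
from fit import *
np.set_printoptions(precision=4,suppress=True)
from scipy.spatial.transform import Rotation as Q
for k in range(3):
    c=capture('side'); L=[r for r in silhouettes('side','pail') if r['mask'].sum()>2500]
    if L:
        # pose: x,y,z, tilt about world x, tilt about world y ; pivot at base
        f=lambda p:(Q.from_euler('xyz',[p[3],p[4],.12]).as_matrix(),np.array([p[0],p[1],p[2]]))
        print(fit({'side':c},{'side':L[0]['mask'].astype(float)},PAIL,f,[.531,-.193,.05,0,0],[.005,.005,.01,.05,.05]),L[0]['score'])
    print([(round(r['score'],2),onz(c,r['point'],.233)) for r in landmark_of('side','bar_end_a')])
s=sense();print(s['time_s'],s['tcp_pos'],s['wrist_force'],s['moment'],s['gripper_force'])
E
```

```text
(array([ 0.5313, -0.1917,  0.0498,  0.056 , -0.0044]), np.float64(0.1317777399977332)) 0.85
[(0.52, array([ 0.5123, -0.0492,  0.233 ]))]
(array([ 0.5307, -0.1942,  0.0477,  0.0713, -0.0026]), np.float64(0.1339334448241596)) 0.73
[(0.69, array([ 0.5134, -0.0614,  0.233 ])), (0.2, array([ 0.5422, -0.3231,  0.233 ]))]
(array([ 0.5311, -0.1941,  0.0499,  0.0668, -0.0037]), np.float64(0.13248816768086544)) 0.91
[(0.62, array([ 0.5091, -0.058 ,  0.233 ]))]
30.025 [ 0.5314 -0.1928  0.2242] [ 0.5855 -0.3997 -8.4349] [ 0.0473  0.1431 -0.006 ] 29.925459176301956
```

The pail hangs steady with its underside about 5 cm up and a tilt of at most 0.07 rad. The load is about 8.4 N and the bar sticks out on both sides. Handing in.

```bash
python3 -c "from station import finish_job; print(finish_job())"
```

```text
the job is handed in; nothing more can be done
None
```

The bar is threaded through both ears, and I handed the job in at about 30 s with the pail hanging from it about 5 cm off the bench, at rest and about 0.07 rad from upright; the hand-in gave no pass or fail result.

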